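Bottom-fill a shoe sole on its work board

TASK

Bottom-fill this left shoe sole. First lay the black sole on the plywood work board, over the outline drawn there with its toe at the outline's toe, flat between the white pegs; then lay the steel shank lengthwise along the middle of the sole's waist, and last set the orange heel filler flat in the heel, round end to the back, and the cork forepart filler flat in the forepart, slotted side down and each covering one end of the shank. Leave the glue tub, nozzle bottle, brush and sanding block where they are.

Things in the scene. Friction and masses are not known exactly. Their poses are not given: they have to be found in the camera images.
- work_board: Plywood board 310 x 140 x 12 mm, fixed. A left sole's outline is drawn on it; six white pegs (8 mm across, 12 mm tall) stand 9 mm outside the sole's edge: heel end, heel sides (x -90, y +-51), forepart sides (x 70, y 63 and -61), toe end. Origin: centre of underside; x to the outline's toe, y left. The sole belongs with its origin straight above this one, x axes alike, resting on the board.
- sole: Black stiff left sole, tread down, 262 mm long, 60 wide at the waist (straight sides, x -45 to 0), 76 at the heel, 98 at the forepart. Flat footbed 16 mm up; lip 5 wide, 3.5 high round heel and forepart, none at the waist. Origin: centre of underside, x to the toe (131), y left. 190 g. Origins of parts belong on the footbed at y 0 and x -18 (shank), -90 (heel filler), 64 (forepart filler).
- shank: Arched steel strip, 124 mm long along x, 14 wide, both ends alike. Its flat ends (28 mm long, 3 thick) lie on the surface; the middle 44 mm is raised, from 6 to 10 mm above the surface: grip it there across its width. Origin: middle of its length and width, level with the underside of its ends. 45 g.
- heel_filler: Orange hard-plastic plate, D-shaped, 54 mm long (x), 48 wide (y), 12 thick; round end at -x (back), straight edge at +x (front). Lies slotted side down: the slot in its underside, 38 mm wide and 6 high, runs in 32 mm from the front edge and goes over the shank's rear end. Origin: centre of underside. 40 g.
- forepart_filler: Hard brown cork-board plate, 76 mm long (x), 58 wide (y), 12 thick; straight edge at -x (rear), rounded end at +x (to the toe). Lies slotted side down: the slot in its underside, 40 mm wide and 6 high, runs in 32 mm from its -x edge and goes over the shank's front end. Origin: centre of underside. 40 g.
- sanding_block: Bystander: blue sanding block, 70 x 40 x 27 mm, lying among the parts. Origin: centre of its underside.
- glue_tub: Bystander: white lidded glue tub, 94 mm tall, on a flat white dish 95 x 130 mm. Origin: centre of its underside.
- nozzle_bottle: Bystander: black glue bottle with a conical nozzle, 68 mm across, 168 mm tall. Origin: centre of its underside.
- brush: Bystander: brush with a wooden handle lying flat, 200 mm long along its x. Origin: near its middle, at the underside.
There are look-alikes about, which are no part of the job. Several things look just like the forepart_filler: the one meant starts farthest to the robot's left. Of the things shaped like the heel_filler, the orange one is meant.

How it is judged (in metres and radians):
On the way, in this order (a step that is already met when the one before it is completed fails the run):
1. the sole lies flat on the work board between the pegs, let go (x of sole in the frame of work_board between -0.013 and 0.013 m and y of sole in the frame of work_board between -0.013 and 0.013 m and z of sole in the frame of work_board between 0.0098 and 0.0142 m and angle between the x axis of sole and the x axis of work_board, either way round below 0.15 rad and angle between sole's own z axis and vertical below 0.06 rad and contact force between the fingers and sole below 0.3 N), for 0.2 s.
2. the shank lies along the waist of the sole on the board, let go, neither filler on the sole yet (all of step 1 and x of shank in the frame of sole between -0.03 and -0.006 m and y of shank in the frame of sole between -0.01 and 0.01 m and z of shank in the frame of sole between 0.0138 and 0.0182 m and angle between the x axis of shank and the x axis of sole, either way round below 0.18 rad and angle between shank's own z axis and vertical below 0.06 rad and contact force between the fingers and shank below 0.3 N and horizontal distance between each of heel_filler, forepart_filler and sole above 0.13 m), for 0.2 s.
At the end, for the whole second after the job is handed in: Sole flat between the pegs, toe to toe (13 mm, 0.15 rad); shank along its waist (12 mm along, 10 across, 0.18 rad); heel (12, 11 mm) and forepart filler (14, 13 mm; 0.25 rad) flat on the footbed, neither on lip nor shank (2.2 mm, 0.06 rad), each over a shank end by 3 mm; all let go, at rest (all of step 1 and x of shank in the frame of sole between -0.03 and -0.006 m and y of shank in the frame of sole between -0.01 and 0.01 m and z of shank in the frame of sole between 0.0138 and 0.0182 m and angle between the x axis of shank and the x axis of sole, either way round below 0.18 rad and angle between each of shank, heel_filler, forepart_filler's own z axis and vertical below 0.06 rad and contact force between the fingers and shank below 0.3 N and x of heel_filler in the frame of sole between -0.102 and -0.078 m and y of heel_filler in the frame of sole between -0.011 and 0.011 m and z of heel_filler in the frame of sole between 0.0138 and 0.0182 m and angle between the x axis of each of heel_filler, forepart_filler and the x axis of sole, either way round below 0.25 rad and contact force between the fingers and heel_filler below 0.3 N and x of shank in the frame of heel_filler below 0.086 m and x of forepart_filler in the frame of sole between 0.05 and 0.078 m and y of forepart_filler in the frame of sole between -0.013 and 0.013 m and z of forepart_filler in the frame of sole between 0.0138 and 0.0182 m and contact force between the fingers and forepart_filler below 0.3 N and x of shank in the frame of forepart_filler above -0.097 m and x of heel_filler in the frame of work_board between -0.12 and -0.06 m and linear speed of each of sole, shank, heel_filler, forepart_filler below 0.02 m/s); the robot touches nothing.
It fails at once if the sanding block is shifted by more than 20 mm (distance of sanding_block from where it was at the start of the episode above 0.02 m).
It fails at once if the glue tub is shifted by more than 20 mm (distance of glue_tub from where it was at the start of the episode above 0.02 m).
It fails at once if the nozzle bottle is shifted by more than 20 mm (distance of nozzle_bottle from where it was at the start of the episode above 0.02 m).
It fails at once if the brush is shifted by more than 20 mm (distance of brush from where it was at the start of the episode above 0.02 m).
It also fails if it takes over 120 s, if anything falls off the work surface, if the arm or the gripper's body presses on something with over 40 N, if the wrist force passes 120 N, or if a joint passes its speed limit or range.

ROBOT

A 6-joint arm with a two-finger parallel gripper is mounted at the origin on the work surface. World frame = base frame: x ahead of the robot, y to its left, z up, the work surface at z = 0. Lengths are in m, angles in degrees, forces in N, time in s.
With the tool pointing down it reaches from about 0.375 to 0.925 m from the base axis. Payload 5.7 kg.
Tool frame: the origin (TCP) lies between the finger pads; the fingertips stand 11 mm ahead of it and the grasp point (between the pads) lies 8 mm behind it; x points along the fingers, y is the direction in which the jaws open and shut, and the axes are right-handed (so a half turn about x gives the same grasp; the last joint's range is limited). The gripper opens to 88 mm and grips with 3 to 60 N. Pads are 20 mm wide; open, the fingers measure 115 mm over their backs; the gripper's body (75 mm by 178 mm) begins 61 mm behind the grasp point.
Start: joints at [-83.887, 20.558, 86.54, -0, 72.909, -6.595], TCP at [0.132, -0.585, 0.234] pointing down, gripper open.
Joint ranges: [-170.27, 170.27], [-57.76, 135], [12.27, 136.19], [-55.21, 235.2], [11.17, 155.16], [-170.74, 170.74]. Speed limits (degrees/s): [136.94, 136.94, 180, 180, 180, 180].

INTERFACE

Orientations are given as [roll, pitch, yaw] about the fixed x, y, z axes, in that order (R = Rz(yaw) Ry(pitch) Rx(roll)).
In Python, from station import arm, vision, ticket gives the robot as it stands.
- The arm moves only by the shell command python3 -m jog 'ROWS' [FORCE]. ROWS is JSON, a list of rows, each an object of numbers: "jaw": the closure, from 0 (fully open) to 1 (shut); "x", "y", "z": the shift along the world's x, y, z in m; "rx", "ry", "rz": the turn, a rotation vector about the world's x, y, z in rad. A call has 1 to 20 rows; each row shifts and turns the commanded pose from where the row before left it; what a row does not reach is not made up. A row lasts 1/8 s, in which the tool goes at most 62.5 mm and 10.7 degrees, less where a joint would pass 70% of its speed; a pose out of reach is approached as far as the arm can. A call with a gripper value outside its range is refused whole. The fingers move at their own pace and stop on an object; FORCE is the grip in N (left out, the last holds). Time passes only in rows, so rows that do not move let the fingers close. It gives the time, the measured TCP pose, the force and the opening at its end, in the units of the state.
- arm.get_state(): the state, without advancing time (a new reading comes with each control period).
- vision.snapshot(name): name is "scene" or "top"; returns a dict with "color" (480x640x3 uint8, red, green, blue), "fx", "fy", "cx", "cy" (pixels), "rvec" (rotation vector, rad) and "tvec" (3), from world to camera coordinates, as OpenCV has them. Camera axes: x right, y down, z forward; pixel columns grow to the right and rows downward; lengths in m; the calibration is good to about 2 mm. A picture is of the moment at which its call begins. There is no depth.
- ticket.hand_in(): hands the job in, once; it reports no verdict.
Trained networks look in a picture, given as the dict that the camera call returned (one of the last four; its "shot" number tells which), for a name from the list of things; names that differ only in an ending like _2 or _b are one class to them, and where a whole thing is asked for, a point or a joint stands for the part that bears it (a point fixed in the world has none). Each returns a list of dicts, best first, with "p" (0 to 1); they miss things now and then, are a little off and sometimes report something else, mostly with a low value. They report only what shows in the picture. A call takes as long as a camera call. They do not tell look-alikes from the thing itself.
- vision.boxes_of(target, picture): "box" ([left, top, right, bottom] in pixels, round what is visible of it).
- vision.regions_of(target, picture): "pixels" (480x640 bool, what is visible of it) and "box" ([left, top, right, bottom] in pixels, round what is visible of it).
The state is a dict: "t": time; "qpos": joint angles; "qd": joint speeds; "effort": joint torques, N m; "tcp_pos": TCP position; "tool_rot": TCP orientation; "contact_force": force on the tool from outside, world axes, zero at the start; "wrist_torque": the same for the moment, N m; "width": finger opening in m.
Only numpy, scipy, OpenCV 4.12 (cv2) and the standard library are available. Lean on these libraries where they do the work, as an engineer would, in place of code of your own. Each camera call takes 0.05 s, during which the arm holds its last target. There are 200 camera calls.

## Working session

There is one attempt and no reset: what is moved stays moved. The work goes in short steps, Python scripts to look and compute and a shell command to move; the robot and the scene stay as the last step left them, time stands still between calls to the robot, and variables do not carry over. Pictures are saved under pics/ and viewed, about 12 in all and at most 16, crops included, and the job is handed in when it is done.

```bash
mkdir -p pics; ls; cat > h.py <<'E'
import numpy as np, cv2
from station import arm, vision, ticket
def snap(n,name):
    s=vision.snapshot(n); cv2.imwrite('pics/'+name,s['color'][:,:,::-1]); return s
def RT(s):
    return cv2.Rodrigues(np.array(s['rvec'],float))[0], np.array(s['tvec'],float).ravel()
def K(s): return np.array([[s['fx'],0,s['cx']],[0,s['fy'],s['cy']],[0,0,1.]])
def ray(s,uv,z):
    R,t=RT(s); uv=np.atleast_2d(np.array(uv,float))
    d=(np.linalg.inv(K(s))@np.c_[uv,np.ones(len(uv))].T); d=(R.T@d).T; c=-R.T@t
    return c+d*((z-c[2])/d[:,2])[:,None]
def proj(s,P):
    R,t=RT(s); return cv2.projectPoints(np.atleast_2d(np.array(P,float)),R,t,K(s),None)[0].reshape(-1,2)
E
python3 - <<'E'
from h import *
for n in('scene','top'):
    s=snap(n,n+'1.png'); R,t=RT(s); print(n,-R.T@t,s['fx'])
    for o in ['work_board','sole','shank','heel_filler','forepart_filler','sanding_block','glue_tub','nozzle_bottle','brush']:
        print(o,[(np.round(b['box']).astype(int).tolist(),round(b['p'],2)) for b in vision.boxes_of(o,s) if b['p']>.2])
print(arm.get_state())
E
```

```text
pics
scene [ 1.04866395 -0.79542618  0.78326193] 492.20167274154795
work_board [([215, 224, 358, 305], 0.57)]
sole [([291, 185, 372, 239], 0.82)]
shank []
heel_filler [([176, 262, 201, 280], 0.91), ([158, 292, 183, 319], 0.63)]
forepart_filler [([373, 162, 401, 180], 0.86), ([276, 161, 300, 173], 0.75)]
sanding_block [([204, 313, 244, 347], 0.9)]
glue_tub [([381, 212, 446, 286], 0.91)]
nozzle_bottle [([416, 151, 443, 210], 0.98)]
brush [([276, 313, 352, 395], 0.91)]
top [ 0.46575642 -0.01716904  0.95736565] 440.5014146498337
work_board [([346, 186, 410, 329], 0.66)]
sole [([239, 198, 296, 318], 0.75)]
shank [([147, 292, 175, 345], 0.93), ([134, 220, 169, 256], 0.34)]
heel_filler [([478, 310, 503, 336], 0.81), ([426, 326, 457, 353], 0.57), ([134, 221, 171, 256], 0.45)]
forepart_filler [([190, 334, 228, 377], 0.95), ([132, 221, 169, 255], 0.81)]
sanding_block [([475, 238, 497, 271], 0.63), ([242, 198, 296, 318], 0.28)]
glue_tub [([276, 108, 336, 167], 0.58)]
nozzle_bottle [([166, 140, 208, 181], 0.67)]
brush [([419, 157, 512, 174], 0.78)]
{'t': 1.0, 'qpos': array([-8.38844819e+01,  2.05574255e+01,  8.65394836e+01, -1.67370719e-04,
        7.29078538e+01, -6.59499142e+00]), 'qd': array([ 0.03513015, -0.08112533,  0.00340424,  0.03046792,  0.13664955,
       -0.06584035]), 'effort': array([-1.88208061e-03, -5.15346622e+01, -2.71133012e+01,  6.73685619e-02,
        2.47383508e-02, -6.93569234e-06]), 'tcp_pos': array([ 0.13200159, -0.58527588,  0.23362631]), 'tool_rot': array([-94.67126656,  89.99523446,  98.0392922 ]), 'contact_force': array([0.43360043, 0.39407424, 0.41814597]), 'wrist_torque': array([-0.04302216, -0.00415595, -0.01646289]), 'width': 0.08764327921426569}
```

View pics/top1.png

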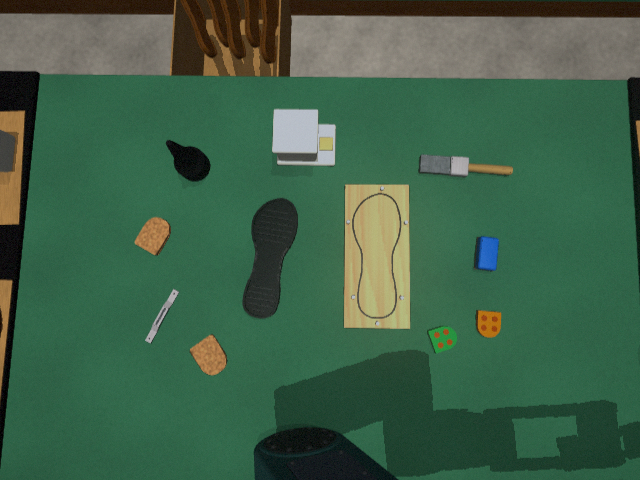

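View pics/scene1.png

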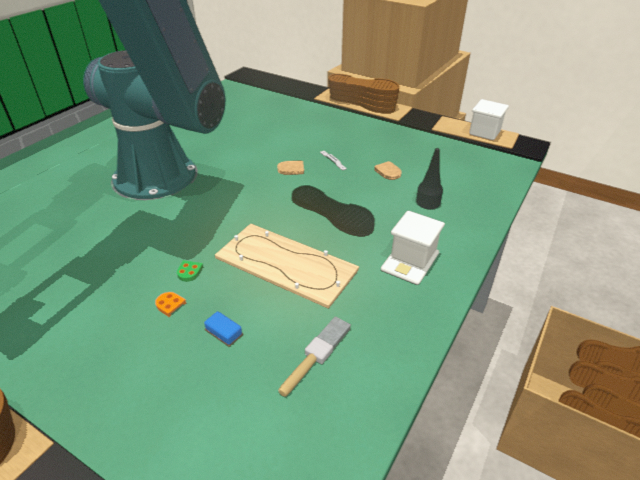

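```bash
python3 - <<'E'
import cv2,numpy as np
a=cv2.imread('pics/top1.png'); 
c1=cv2.resize(a[175:345,225:425],None,fx=3,fy=3,interpolation=cv2.INTER_CUBIC)
c2=cv2.resize(a[205:385,120:235],(325,510),interpolation=cv2.INTER_CUBIC)[:, :200*3]
c2=cv2.resize(c2,(200,314)); 
cv2.imwrite('pics/c1.png',np.hstack([c1,np.vstack([c2,cv2.resize(a[300:360,420:510],(200,133)),np.zeros((510-314-133,200,3),np.uint8)])]))
E
```

```text
(no output)
```

View pics/c1.png

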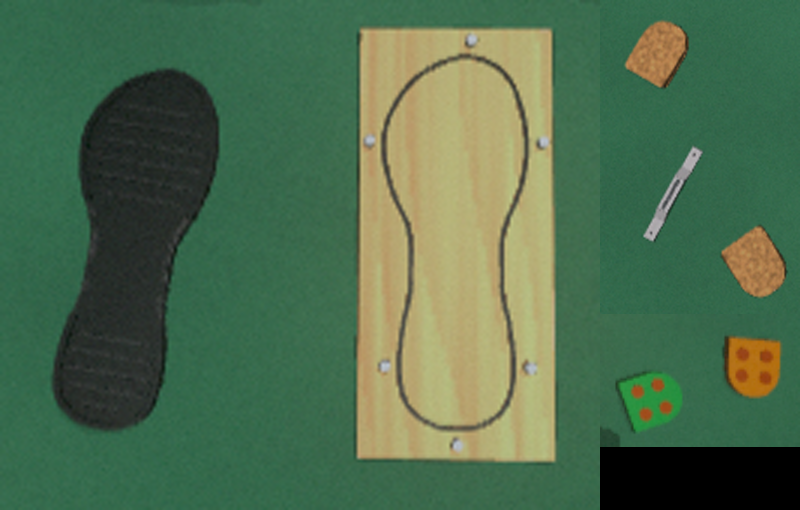

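```bash
cat >> h.py <<'E'
from scipy.optimize import minimize
def rect(s,mask,z):
    """min-area rect in world plane z: centre,(long,short),yaw of long axis, end with the larger corner fill (flat end)"""
    c=max(cv2.findContours(mask.astype(np.uint8),cv2.RETR_EXTERNAL,cv2.CHAIN_APPROX_NONE)[0],key=cv2.contourArea)[:,0]
    P=ray(s,c,z)[:,:2]; m=P.mean(0)
    (cx,cy),(w,h),a=cv2.minAreaRect(((P-m)*1000).astype(np.float32))
    if w<h: w,h,a=h,w,a+90
    a=np.radians(a); u=np.array([np.cos(a),np.sin(a)]); o=m+np.array([cx,cy])/1000
    ys,xs=np.nonzero(mask); Q=ray(s,np.c_[xs,ys],z)[:,:2]
    cen=(Q.mean(0)-o)@u   # centroid lies toward flat end
    return o.round(4),(round(w,1),round(h,1)),round(np.degrees(a),1),round(cen*1000,1),P
def jaw(st):
    from scipy.spatial.transform import Rotation as Ro
    M=Ro.from_euler('xyz',st['tool_rot'],degrees=True).as_matrix()
    return M[:,0].round(3),np.degrees(np.arctan2(M[1,1],M[0,1]))
E
python3 - <<'E'
from h import *
s=snap('top','t2.png'); hsv=cv2.cvtColor(s['color'],cv2.COLOR_RGB2HSV)
for o,z in [('work_board',.012),('sole',.0175),('shank',.006),('heel_filler',.011),('forepart_filler',.011),('sanding_block',.027)]:
    for r in vision.regions_of(o,s):
        if r['p']<.3: continue
        q=rect(s,r['pixels'],z); print(o,round(r['p'],2),np.round(r['box']).astype(int).tolist(),q[:4])
print('jaw',jaw(arm.get_state()))
# colours at centers
for u,v in [(152,236),(208,355),(488,330),(442,345),(162,318),(270,255),(320,280),(360,320),(377,230)]: print((u,v),hsv[v,u])
E
```

```text
work_board 0.9 [344, 187, 412, 328] (array([ 0.5392, -0.1141]), (311.0, 141.4), np.float64(0.0), np.float64(-2.1))
work_board 0.38 [243, 199, 292, 317] (array([0.5326, 0.1215]), (263.2, 98.8), np.float64(167.9), np.float64(-2.8))
sole 0.7 [167, 142, 207, 180] (array([0.7446, 0.3059]), (116.6, 67.0), np.float64(42.1), np.float64(-8.7))
sole 0.62 [242, 199, 296, 317] (array([0.5319, 0.1202]), (261.1, 99.7), np.float64(167.7), np.float64(-3.0))
shank 0.74 [149, 295, 175, 346] (array([0.4001, 0.3441]), (119.1, 15.5), np.float64(152.8), np.float64(1.0))
heel_filler 0.92 [478, 310, 502, 337] (array([ 0.4014, -0.3489]), (56.0, 52.0), np.float64(179.0), np.float64(-1.6))
heel_filler 0.76 [427, 330, 457, 356] (array([ 0.3696, -0.2557]), (53.0, 47.6), np.float64(111.0), np.float64(2.2))
heel_filler 0.31 [150, 292, 175, 344] (array([0.4005, 0.3424]), (120.4, 16.7), np.float64(155.3), np.float64(2.1))
forepart_filler 0.62 [134, 220, 171, 256] (array([0.5749, 0.3688]), (77.6, 63.4), np.float64(153.2), np.float64(2.2))
forepart_filler 0.59 [192, 332, 228, 376] (array([0.3178, 0.2346]), (75.1, 64.2), np.float64(34.0), np.float64(2.0))
sanding_block 0.7 [474, 233, 497, 275] (array([ 0.5483, -0.3441]), (72.9, 48.4), np.float64(173.4), np.float64(0.3))
sanding_block 0.33 [274, 107, 340, 168] (array([0.7948, 0.0459]), (138.9, 126.8), np.float64(90.9), np.float64(3.7))
jaw (array([-0.,  0., -1.]), np.float64(-77.2923184375872))
(152, 236) [ 14 147 165]
(208, 355) [ 15 147 165]
(488, 330) [ 17 227 181]
(442, 345) [ 11 210 160]
(162, 318) [140   4 174]
(270, 255) [60 28 45]
(320, 280) [ 71 125 108]
(360, 320) [ 30  85 181]
(377, 230) [ 29  86 184]
```

```bash
python3 - <<'E'
from h import *
s=vision.snapshot('top'); im=s['color']; hsv=cv2.cvtColor(im,cv2.COLOR_RGB2HSV)
def sub(m,box):
    M=np.zeros(m.shape,bool); l,t,r,b=box; M[t:b,l:r]=m[t:b,l:r]; return cv2.morphologyEx(M.astype(np.uint8),cv2.MORPH_CLOSE,np.ones((5,5)))>0
H,S,V=[hsv[...,i].astype(int) for i in range(3)]
board=sub((H<40)&(V>110),(335,175,420,340)); b=rect(s,board,.012); print('board',b[:4])
# outline: dark pixels inside the board
ys,xs=np.nonzero((V<125)&(cv2.erode(board.astype(np.uint8),np.ones((9,9)))>0)); O=ray(s,np.c_[xs,ys],.012)[:,:2]-b[0]
print('outline ext in board', (O.min(0)*1e3).round(1),(O.max(0)*1e3).round(1),len(O))
sole=sub(V<75,(230,190,305,325)); q=rect(s,sole,.0175); print('sole',q[:4])
from scipy.spatial import cKDTree
T=cKDTree(O)
def f(p):
    c,n=np.cos(p[2]),np.sin(p[2]); L=(q[4]-p[:2])@np.array([[c,-n],[n,c]]); d=T.query(L)[0]; return np.mean(np.minimum(d,.01)**2)*1e6
r=minimize(f,[*q[0],np.radians(q[2]-180)],method='Nelder-Mead'); print(r.x[:2].round(4),np.degrees(r.x[2]),r.fun**.5)
print('orange',rect(s,sub((H<25)&(S>180),(470,300,510,345)),.011)[:4])
print('corkL',rect(s,sub((H<25)&(S>90),(125,210,180,265)),.011)[:4])
print('shank',rect(s,sub((S<40)&(V>110),(140,285,185,350)),.005)[:4])
E
```

```text
board (array([ 0.5413, -0.1156]), (310.2, 138.9), np.float64(0.3), np.float64(-3.1))
outline ext in board [-144.8  -58.5] [143.4  53.8] 474
sole (array([0.5312, 0.1156]), (261.9, 99.2), np.float64(172.3), np.float64(-3.4))
[0.5314 0.1156] -8.951154736251402 1.9773039762846174
orange (array([ 0.4012, -0.3509]), (51.9, 47.9), np.float64(178.7), np.float64(-1.4))
corkL (array([0.5755, 0.3695]), (76.8, 61.6), np.float64(152.3), np.float64(2.5))
shank (array([0.4006, 0.3447]), (124.1, 15.9), np.float64(153.7), np.float64(0.3))
```

```bash
python3 - <<'E'
from h import *
s=vision.snapshot('top'); im=s['color'][:,:,::-1].copy(); V=cv2.cvtColor(s['color'],cv2.COLOR_RGB2HSV)
big=cv2.resize(im[190:330,230:310],None,fx=4,fy=4,interpolation=cv2.INTER_CUBIC)
b2=big.copy()
for (x,y,a),col in [((.5319,.1202,-12.3),(0,0,255)),((.5314,.1156,-8.95),(0,255,255))]:
    u=np.array([np.cos(np.radians(a)),np.sin(np.radians(a))]); n=np.array([-u[1],u[0]]); c=np.array([x,y])
    for l in ([(-.131,0),(.131,0)],[(-.045,.03),(0,.03)],[(-.045,-.03),(0,-.03)]):
        P=np.array([[*(c+a_*u+b_*n),.016] for a_,b_ in l]); p=((proj(s,P)-[230,190])*4).astype(int)
        cv2.line(b2,tuple(map(int,p[0])),tuple(map(int,p[1])),col,1)
big=np.clip(big.astype(int)*2,0,255).astype(np.uint8)
cv2.imwrite('pics/s3.png',np.hstack([big,b2]))
for v in (230,250,262,270,300): print(v,V[v,236:304,2].tolist())
E
```

```text
230 [108, 111, 111, 109, 108, 110, 107, 111, 109, 108, 107, 110, 111, 109, 110, 69, 41, 36, 37, 39, 38, 37, 38, 43, 40, 42, 36, 37, 41, 43, 40, 38, 36, 42, 40, 40, 41, 41, 48, 45, 49, 52, 47, 54, 48, 54, 44, 45, 49, 47, 44, 43, 44, 45, 49, 46, 45, 44, 46, 42, 35, 97, 100, 103, 106, 105, 104, 101]
250 [105, 106, 107, 104, 105, 108, 107, 105, 103, 106, 106, 105, 105, 101, 104, 104, 102, 103, 102, 50, 41, 45, 42, 36, 40, 37, 44, 43, 41, 43, 43, 42, 49, 48, 39, 44, 41, 43, 40, 42, 46, 46, 43, 48, 43, 45, 43, 46, 55, 64, 63, 35, 68, 97, 104, 106, 102, 104, 102, 103, 107, 102, 100, 102, 107, 103, 101, 104]
262 [106, 105, 103, 103, 100, 102, 102, 100, 100, 104, 103, 103, 102, 103, 105, 99, 101, 86, 44, 49, 42, 40, 38, 43, 44, 48, 44, 45, 45, 48, 44, 42, 43, 45, 47, 47, 43, 42, 45, 49, 42, 50, 45, 59, 55, 55, 42, 101, 104, 99, 106, 104, 102, 108, 103, 103, 107, 105, 106, 103, 108, 105, 102, 103, 105, 102, 104, 104]
270 [104, 105, 101, 104, 101, 103, 100, 96, 100, 101, 100, 101, 99, 99, 98, 98, 68, 51, 48, 46, 43, 39, 45, 43, 46, 43, 48, 44, 47, 47, 47, 44, 42, 40, 44, 45, 50, 42, 47, 46, 48, 49, 46, 48, 36, 85, 101, 100, 105, 103, 103, 104, 104, 101, 103, 99, 106, 104, 103, 105, 106, 105, 104, 105, 105, 105, 104, 102]
300 [99, 98, 102, 105, 105, 104, 76, 43, 43, 37, 44, 43, 44, 44, 41, 41, 47, 42, 44, 45, 41, 48, 48, 41, 43, 48, 50, 38, 51, 52, 64, 54, 54, 50, 56, 54, 53, 52, 53, 45, 42, 52, 33, 69, 105, 104, 106, 104, 106, 105, 106, 105, 104, 105, 103, 102, 108, 105, 106, 107, 106, 108, 105, 107, 106, 105, 105, 106]
```

View pics/s3.png

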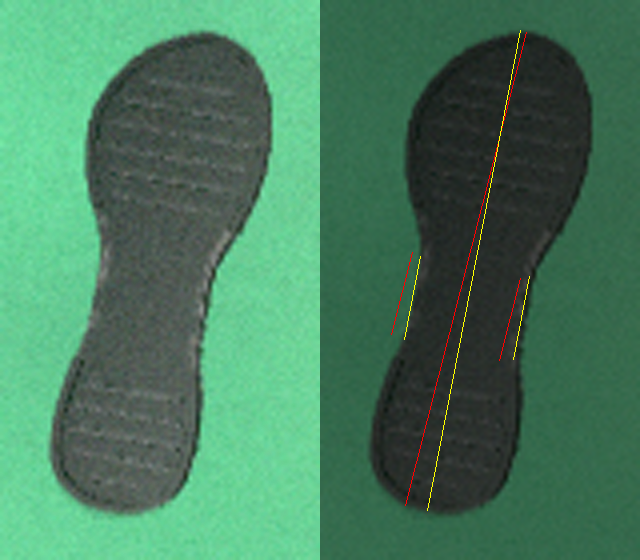

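```bash
python3 - <<'E'
from h import *
s=vision.snapshot('top'); hsv=cv2.cvtColor(s['color'],cv2.COLOR_RGB2HSV).astype(int)
m=((hsv[...,1]<60)&(hsv[...,2]>150)); m[:180]=0;m[335:]=0;m[:,:340]=0;m[:,415:]=0
n,_,st,c=cv2.connectedComponentsWithStats(m.astype(np.uint8)); print(c[1:].round(1).tolist(),st[1:,4])
W=ray(s,c[1:],.022)[:,:2]; print(W.round(4))
# side pegs
ref=np.array([[70,63],[70,-61],[-90,51],[-90,-51]])/1000
side=[w for w in W if .4<w[0]<.65 and not abs(w[1]+.115)<.03]
if len(side)==4:
    side=sorted(side,key=lambda w:(-round(w[0],1),-w[1])); S=np.array(side)
    A=cv2.estimateAffinePartial2D(ref,S)[0]; print(A, np.degrees(np.arctan2(A[1,0],A[0,0])))
    print('resid',((ref@A[:,:2].T+A[:,2]-S)*1e3).round(1).tolist())
w=ray(s,[[267.75,263.75]],.0175)[0]; a=np.radians(-11.2); C=np.array([.5314,w[1]+(.5314-w[0])*np.tan(a)]); print('waist',w,'C',C)
G=C-.0225*np.array([np.cos(a),np.sin(a)]); print('grasp',G)
E
```

```text
[[381.9, 187.6], [348.0, 221.0], [405.9, 221.6], [353.0, 297.0], [401.9, 297.4], [377.2, 323.3]] [11  9 11  9 11 12]
[[ 0.6855 -0.1248]
 [ 0.6112 -0.0528]
 [ 0.6123 -0.1765]
 [ 0.4499 -0.0659]
 [ 0.4516 -0.1683]
 [ 0.3967 -0.1172]]
[[ 0.73276202 -0.00541133  0.53857699]
 [ 0.00541133  0.73276202 -0.11617926]] 0.42311247661902274
resid [[-21.7, -16.8], [-22.1, 16.0], [20.8, 89.0], [23.0, -88.1]]
waist [0.51606102 0.11700015 0.0175    ] C [0.5314     0.11396295]
grasp [0.50932851 0.11833322]
```

```bash
python3 -m jog '[{"jaw":0,"x":0.03,"y":0.04,"z":0,"rx":0,"ry":0,"rz":0.1817},{"jaw":0,"x":0.03,"y":0.04,"rz":0.1817},{"jaw":0,"x":0.03,"y":0.04,"rz":0.1817},{"jaw":0,"x":0.03,"y":0.04,"rz":0.1817},{"jaw":0,"x":0.03,"y":0.04,"rz":0.1817},{"jaw":0,"x":0.03,"y":0.04,"rz":0.1817},{"jaw":0,"x":0.03,"y":0.04,"rz":0.1817},{"jaw":0,"x":0.03,"y":0.04,"rz":0.1817},{"jaw":0,"x":0.02,"y":0.055,"rz":0.1817},{"jaw":0,"x":0.02,"y":0.055,"rz":0.1817},{"jaw":0,"x":0.02,"y":0.055,"rz":0.1817},{"jaw":0,"x":0.02,"y":0.055,"rz":0.1817},{"jaw":0,"x":0.02,"y":0.055,"rz":0.1817},{"jaw":0,"x":0.02,"y":0.055,"rz":0.1817},{"jaw":0,"x":0.017,"y":0.053,"rz":0.1817},{"jaw":0}]' 30; python3 -c "
from h import *
print(jaw(arm.get_state()))"
```

```text
(array([ 0.,  0., -1.]), np.float64(-77.29195913508181))invalid input at $[1]: expected keys jaw, x, y, z, rx, ry, rz
```

```bash
python3 -m jog '[{"jaw":0,"x":0.03,"y":0.04,"z":0,"rx":0,"ry":0,"rz":0.1817},{"jaw":0,"x":0.03,"y":0.04,"z":0,"rx":0,"ry":0,"rz":0.1817},{"jaw":0,"x":0.03,"y":0.04,"z":0,"rx":0,"ry":0,"rz":0.1817},{"jaw":0,"x":0.03,"y":0.04,"z":0,"rx":0,"ry":0,"rz":0.1817},{"jaw":0,"x":0.03,"y":0.04,"z":0,"rx":0,"ry":0,"rz":0.1817},{"jaw":0,"x":0.03,"y":0.04,"z":0,"rx":0,"ry":0,"rz":0.1817},{"jaw":0,"x":0.03,"y":0.04,"z":0,"rx":0,"ry":0,"rz":0.1817},{"jaw":0,"x":0.03,"y":0.04,"z":0,"rx":0,"ry":0,"rz":0.1817},{"jaw":0,"x":0.02,"y":0.055,"z":0,"rx":0,"ry":0,"rz":0.1817},{"jaw":0,"x":0.02,"y":0.055,"z":0,"rx":0,"ry":0,"rz":0.1817},{"jaw":0,"x":0.02,"y":0.055,"z":0,"rx":0,"ry":0,"rz":0.1817},{"jaw":0,"x":0.02,"y":0.055,"z":0,"rx":0,"ry":0,"rz":0.1817},{"jaw":0,"x":0.02,"y":0.055,"z":0,"rx":0,"ry":0,"rz":0.1817},{"jaw":0,"x":0.02,"y":0.055,"z":0,"rx":0,"ry":0,"rz":0.1817},{"jaw":0,"x":0.017,"y":0.053,"z":0,"rx":0,"ry":0,"rz":0.1817},{"jaw":0,"x":0,"y":0,"z":0,"rx":0,"ry":0,"rz":0}]' 30; python3 -c "
from h import *
s=arm.get_state();print(jaw(s),s['qpos'])"
```

```text
t: 3.5
tcp_pos: [0.5099, 0.121, 0.2337]
tool_rot: [51.2, 89.9, 40.4]
contact_force: [-0.6, -0.9, 0.0]
width: 0.0877
(array([ 0.001,  0.001, -1.   ]), np.float64(79.18442819825505)) [ 5.76541699e+00  1.42765422e+01  9.58733794e+01  4.73338447e-02
  6.97857954e+01 -7.34353156e+01]
```

```bash
python3 -m jog '[{"jaw":0,"x":0,"y":-0.003,"z":-0.045,"rx":0,"ry":0,"rz":0},{"jaw":0,"x":0,"y":0,"z":-0.045,"rx":0,"ry":0,"rz":0},{"jaw":0,"x":0,"y":0,"z":-0.045,"rx":0,"ry":0,"rz":0},{"jaw":0,"x":0,"y":0,"z":-0.03,"rx":0,"ry":0,"rz":0},{"jaw":0,"x":0,"y":0,"z":0,"rx":0,"ry":0,"rz":0}]' 30; python3 - <<'E'
from h import *
s=snap('scene','sc4.png'); t=snap('top','tp4.png'); st=arm.get_state(); print(jaw(st))
a=s['color'][150:260,250:400][:,:,::-1]; b=t['color'][180:330,220:320][:,:,::-1]
cv2.imwrite('pics/p4.png',np.hstack([cv2.resize(a,(545,400)),cv2.resize(b,(255,400))]))
E
```

```text
t: 4.12
tcp_pos: [0.5067, 0.1134, 0.0669]
tool_rot: [-159.0, 89.7, -170.3]
contact_force: [-0.1, 0.6, 0.5]
width: 0.0878
(array([ 0., -0., -1.]), np.float64(78.78057167540528))
```

View pics/p4.png

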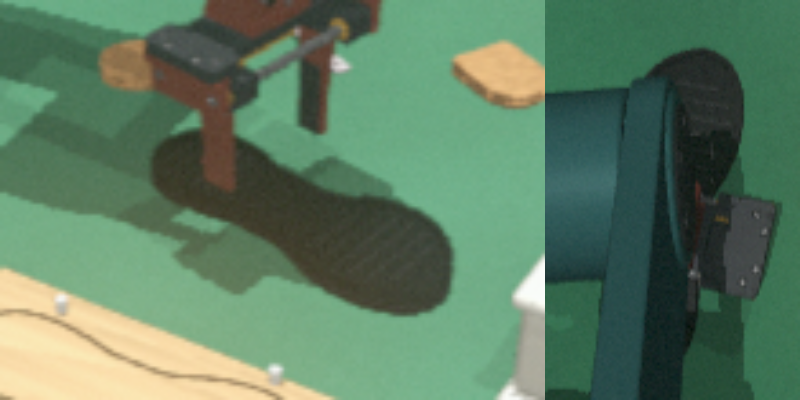

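```bash
python3 -m jog '[{"jaw":0,"x":0.002,"y":0.004,"z":-0.02,"rx":0,"ry":0,"rz":0},{"jaw":0,"x":0,"y":0,"z":-0.02,"rx":0,"ry":0,"rz":0},{"jaw":0,"x":0,"y":0,"z":-0.013,"rx":0,"ry":0,"rz":0},{"jaw":0,"x":0,"y":0,"z":0,"rx":0,"ry":0,"rz":0},{"jaw":0,"x":0,"y":0,"z":0,"rx":0,"ry":0,"rz":0}]' 30
```

```text
t: 4.85
tcp_pos: [0.5117, 0.1187, 0.0165]
tool_rot: [11.8, 89.9, 0.7]
contact_force: [0.8, 0.0, -0.7]
width: 0.0879
```

```bash
python3 -m jog '[{"jaw":0.2,"x":-0.001,"y":0,"z":-0.0025,"rx":0,"ry":0,"rz":0},{"jaw":0.5,"x":0,"y":0,"z":0,"rx":0,"ry":0,"rz":0},{"jaw":0.8,"x":0,"y":0,"z":0,"rx":0,"ry":0,"rz":0},{"jaw":0.8,"x":0,"y":0,"z":0,"rx":0,"ry":0,"rz":0},{"jaw":0.8,"x":0,"y":0,"z":0,"rx":0,"ry":0,"rz":0},{"jaw":0.8,"x":0,"y":0,"z":0,"rx":0,"ry":0,"rz":0},{"jaw":0.8,"x":0,"y":0,"z":0,"rx":0,"ry":0,"rz":0}]' 40
```

```text
t: 5.72
tcp_pos: [0.5101, 0.1188, 0.0133]
tool_rot: [25.2, 90.0, 14.1]
contact_force: [-0.6, 1.1, 3.5]
width: 0.0601
```

```bash
python3 -m jog '[{"jaw":0.8,"x":0,"y":0,"z":0.02,"rx":0,"ry":0,"rz":0},{"jaw":0.8,"x":0,"y":0,"z":0.03,"rx":0,"ry":0,"rz":0},{"jaw":0.8,"x":0,"y":0,"z":0.03,"rx":0,"ry":0,"rz":0},{"jaw":0.8,"x":0,"y":0,"z":0,"rx":0,"ry":0,"rz":0.05},{"jaw":0.8,"x":0,"y":-0.02,"z":0,"rx":0,"ry":0,"rz":0.05},{"jaw":0.8,"x":0,"y":-0.04,"z":0,"rx":0,"ry":0,"rz":0.05},{"jaw":0.8,"x":0.001,"y":-0.04,"z":0,"rx":0,"ry":0,"rz":0.0525},{"jaw":0.8,"x":0.004,"y":-0.04,"z":0,"rx":0,"ry":0,"rz":0},{"jaw":0.8,"x":0.004,"y":-0.04,"z":0,"rx":0,"ry":0,"rz":0},{"jaw":0.8,"x":0,"y":-0.03,"z":0,"rx":0,"ry":0,"rz":0},{"jaw":0.8,"x":0,"y":-0.02,"z":0,"rx":0,"ry":0,"rz":0},{"jaw":0.8,"x":0,"y":-0.005,"z":0,"rx":0,"ry":0,"rz":0},{"jaw":0.8,"x":0,"y":0,"z":0,"rx":0,"ry":0,"rz":0},{"jaw":0.8,"x":0,"y":0,"z":0,"rx":0,"ry":0,"rz":0}]' 40; python3 - <<'E'
from h import *
s=snap('scene','sc5.png'); st=arm.get_state(); print(jaw(st))
cv2.imwrite('pics/p5.png',cv2.resize(s['color'][150:330,180:420][:,:,::-1],(800,600)))
E
```

```text
t: 7.48
tcp_pos: [0.5187, -0.1152, 0.093]
tool_rot: [147.4, 90.0, 147.9]
contact_force: [0.7, -0.5, -1.7]
width: 0.0598
(array([-0.,  0., -1.]), np.float64(90.5324378418086))
```

View pics/p5.png

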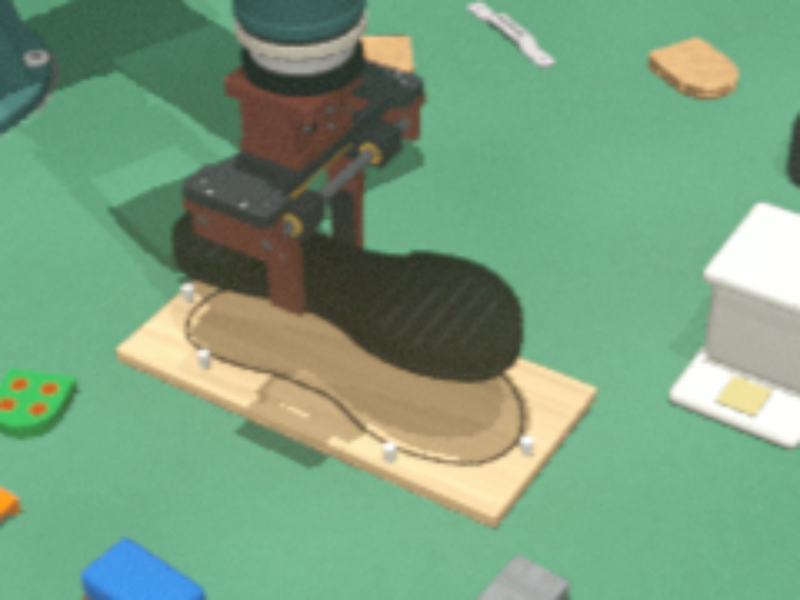

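```bash
python3 -m jog '[{"jaw":0.8,"x":0,"y":-0.0005,"z":-0.02,"rx":0,"ry":0,"rz":0},{"jaw":0.8,"x":0,"y":0,"z":-0.02,"rx":0,"ry":0,"rz":0},{"jaw":0.8,"x":0,"y":0,"z":-0.015,"rx":0,"ry":0,"rz":0},{"jaw":0.8,"x":0,"y":0,"z":-0.008,"rx":0,"ry":0,"rz":0},{"jaw":0.8,"x":0,"y":0,"z":-0.003,"rx":0,"ry":0,"rz":0},{"jaw":0.8,"x":0,"y":0,"z":0,"rx":0,"ry":0,"rz":0},{"jaw":0.8,"x":0,"y":0,"z":0,"rx":0,"ry":0,"rz":0}]' 40
```

```text
t: 8.4
tcp_pos: [0.5194, -0.1169, 0.0276]
tool_rot: [-25.2, 89.9, -24.7]
contact_force: [0.1, -0.4, -1.7]
width: 0.0597
```

```bash
python3 -m jog '[{"jaw":0.8,"x":0,"y":0,"z":-0.001,"rx":0,"ry":0,"rz":0},{"jaw":0.8,"x":0,"y":0,"z":-0.001,"rx":0,"ry":0,"rz":0},{"jaw":0.8,"x":0,"y":0,"z":0,"rx":0,"ry":0,"rz":0},{"jaw":0.2,"x":0,"y":0,"z":0,"rx":0,"ry":0,"rz":0},{"jaw":0.1,"x":0,"y":0,"z":0,"rx":0,"ry":0,"rz":0},{"jaw":0,"x":0,"y":0,"z":0,"rx":0,"ry":0,"rz":0},{"jaw":0,"x":0,"y":0,"z":0,"rx":0,"ry":0,"rz":0},{"jaw":0,"x":0,"y":0,"z":0.02,"rx":0,"ry":0,"rz":0},{"jaw":0,"x":0,"y":0,"z":0.05,"rx":0,"ry":0,"rz":0},{"jaw":0,"x":0,"y":0,"z":0.06,"rx":0,"ry":0,"rz":0},{"jaw":0,"x":0,"y":0.05,"z":0.04,"rx":0,"ry":0,"rz":0},{"jaw":0,"x":0,"y":0.06,"z":0.04,"rx":0,"ry":0,"rz":0},{"jaw":0,"x":-0.01,"y":0.06,"z":0,"rx":0,"ry":0,"rz":0},{"jaw":0,"x":-0.02,"y":0.06,"z":0,"rx":0,"ry":0,"rz":-0.1},{"jaw":0,"x":-0.03,"y":0.06,"z":0,"rx":0,"ry":0,"rz":-0.1},{"jaw":0,"x":-0.03,"y":0.06,"z":0,"rx":0,"ry":0,"rz":-0.13},{"jaw":0,"x":-0.03,"y":0.06,"z":0,"rx":0,"ry":0,"rz":-0.14},{"jaw":0,"x":0,"y":0.05,"z":0,"rx":0,"ry":0,"rz":0},{"jaw":0,"x":0,"y":0,"z":0,"rx":0,"ry":0,"rz":0},{"jaw":0,"x":0,"y":0,"z":0,"rx":0,"ry":0,"rz":0}]' 40; python3 - <<'E'
from h import *
s=snap('scene','sc6.png'); t=snap('top','tp6.png'); st=arm.get_state(); print(jaw(st))
a=s['color'][170:320,200:400][:,:,::-1]; b=t['color'][175:345,330:425][:,:,::-1]
cv2.imwrite('pics/p6.png',np.hstack([cv2.resize(a,(533,400)),cv2.resize(b,(224,400))]))
hsv=cv2.cvtColor(t['color'],cv2.COLOR_RGB2HSV); m=(hsv[...,2]<75); M=np.zeros_like(m); M[184:330,346:410]=m[184:330,346:410]
M=cv2.morphologyEx(M.astype(np.uint8),cv2.MORPH_OPEN,np.ones((7,7)))>0
q=rect(t,M,.0295); print(q[:4])
O=q[4]-[.541,-.116]
for x0 in (-.09,-.022,.07): 
    k=O[abs(O[:,0]-x0)<.004]; print(x0,(k[:,1].min()*1e3).round(1),(k[:,1].max()*1e3).round(1))
print((O.min(0)*1e3).round(1),(O.max(0)*1e3).round(1))
E
```

```text
t: 10.9
tcp_pos: [0.405, 0.3205, 0.2285]
tool_rot: [-96.7, 89.9, -123.1]
contact_force: [-0.3, -0.3, 0.6]
width: 0.0877
(array([-0.001, -0.001, -1.   ]), np.float64(63.480075362994036))
(array([ 0.5399, -0.114 ]), (259.6, 99.6), np.float64(0.8), np.float64(6.6))
-0.09 -43.0 31.8
-0.022 -30.2 26.3
0.07 -46.7 52.9
[-131.   -46.7] [129.  53.]
```

View pics/p6.png

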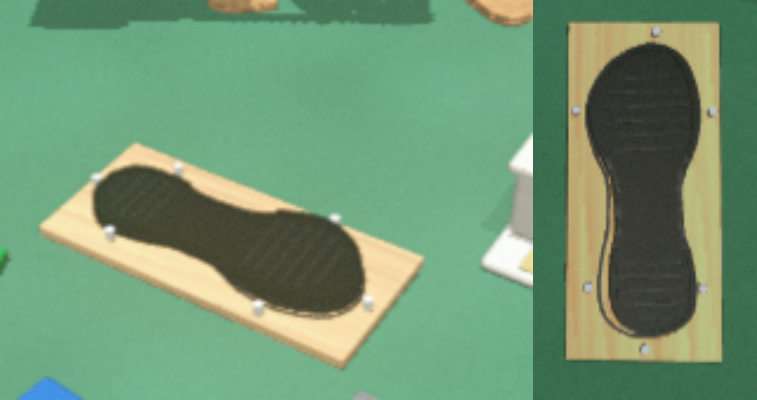

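```bash
python3 -m jog '[{"jaw":0.3,"x":-0.004,"y":0.024,"z":-0.04,"rx":0,"ry":0,"rz":0},{"jaw":0.5,"x":0,"y":0,"z":-0.05,"rx":0,"ry":0,"rz":0},{"jaw":0.5,"x":0,"y":0,"z":-0.05,"rx":0,"ry":0,"rz":0},{"jaw":0.5,"x":0,"y":0,"z":-0.03,"rx":0,"ry":0,"rz":0},{"jaw":0.5,"x":0,"y":0,"z":0,"rx":0,"ry":0,"rz":0},{"jaw":0.5,"x":0,"y":0,"z":0,"rx":0,"ry":0,"rz":0}]' 25; python3 -c "
from h import *
s=snap('scene','sc7.png'); t=snap('top','tp7.png');print(jaw(arm.get_state()))
a=s['color'][110:190,290:390][:,:,::-1]; b=t['color'][260:360,130:230][:,:,::-1]
cv2.imwrite('pics/p7.png',np.hstack([cv2.resize(a,(500,400)),cv2.resize(b,(300,400))]))"
```

```text
t: 11.75
tcp_pos: [0.4024, 0.3448, 0.0599]
tool_rot: [54.9, 89.9, 28.4]
contact_force: [-0.3, -0.4, -0.3]
width: 0.0438
(array([ 0.002,  0.002, -1.   ]), np.float64(63.49999437918589))
```

View pics/p7.png

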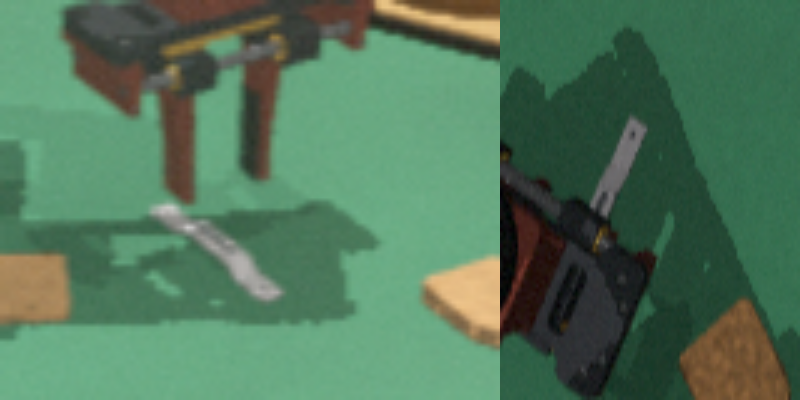

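```bash
python3 -m jog '[{"jaw":0.5,"x":-0.001,"y":0,"z":-0.02,"rx":0,"ry":0,"rz":0},{"jaw":0.5,"x":0,"y":0,"z":-0.015,"rx":0,"ry":0,"rz":0},{"jaw":0.5,"x":0,"y":0,"z":-0.01,"rx":0,"ry":0,"rz":0},{"jaw":0.5,"x":0,"y":0,"z":0,"rx":0,"ry":0,"rz":0},{"jaw":0.7,"x":0,"y":0,"z":0,"rx":0,"ry":0,"rz":0},{"jaw":1,"x":0,"y":0,"z":0,"rx":0,"ry":0,"rz":0},{"jaw":1,"x":0,"y":0,"z":0,"rx":0,"ry":0,"rz":0},{"jaw":1,"x":0,"y":0,"z":0,"rx":0,"ry":0,"rz":0},{"jaw":1,"x":0,"y":0,"z":0,"rx":0,"ry":0,"rz":0},{"jaw":1,"x":0,"y":0,"z":0,"rx":0,"ry":0,"rz":0}]' 25; python3 -c "
from h import *
print(jaw(arm.get_state()))"
```

```text
t: 13.1
tcp_pos: [0.4006, 0.3452, 0.0141]
tool_rot: [60.9, 90.0, 34.4]
contact_force: [-0.9, 0.3, 4.6]
width: 0.0132
(array([ 0.,  0., -1.]), np.float64(63.53845552691559))
```

```bash
python3 -m jog '[{"jaw":1,"x":0,"y":0,"z":0.02,"rx":0,"ry":0,"rz":0},{"jaw":1,"x":0,"y":0,"z":0.04,"rx":0,"ry":0,"rz":0},{"jaw":1,"x":0,"y":0,"z":0.04,"rx":0,"ry":0,"rz":0},{"jaw":1,"x":0.0004,"y":-0.0232,"z":0,"rx":0,"ry":0,"rz":0.052},{"jaw":1,"x":0.0121,"y":-0.04,"z":0,"rx":0,"ry":0,"rz":0.052},{"jaw":1,"x":0.0121,"y":-0.04,"z":0,"rx":0,"ry":0,"rz":0.052},{"jaw":1,"x":0.0121,"y":-0.04,"z":0,"rx":0,"ry":0,"rz":0.052},{"jaw":1,"x":0.0121,"y":-0.04,"z":0,"rx":0,"ry":0,"rz":0.052},{"jaw":1,"x":0.0121,"y":-0.04,"z":0,"rx":0,"ry":0,"rz":0.052},{"jaw":1,"x":0.0121,"y":-0.04,"z":0,"rx":0,"ry":0,"rz":0.05},{"jaw":1,"x":0.0121,"y":-0.04,"z":0,"rx":0,"ry":0,"rz":0.05},{"jaw":1,"x":0.0121,"y":-0.04,"z":0,"rx":0,"ry":0,"rz":0.05},{"jaw":1,"x":0.0121,"y":-0.04,"z":0,"rx":0,"ry":0,"rz":0.05},{"jaw":1,"x":0.0121,"y":-0.04,"z":0,"rx":0,"ry":0,"rz":0},{"jaw":1,"x":0,"y":-0.03,"z":0,"rx":0,"ry":0,"rz":0},{"jaw":1,"x":0,"y":-0.01,"z":0,"rx":0,"ry":0,"rz":0},{"jaw":1,"x":0,"y":0,"z":0,"rx":0,"ry":0,"rz":0},{"jaw":1,"x":0,"y":0,"z":0,"rx":0,"ry":0,"rz":0}]' 25; python3 - <<'E'
from h import *
s=snap('scene','sc8.png'); print(jaw(arm.get_state()))
cv2.imwrite('pics/p8.png',cv2.resize(s['color'][150:310,200:400][:,:,::-1],(700,560)))
E
```

```text
t: 15.35
tcp_pos: [0.5213, -0.117, 0.1137]
tool_rot: [140.4, 89.9, 143.3]
contact_force: [0.9, 1.0, -1.6]
width: 0.0134
(array([-0.001,  0.   , -1.   ]), np.float64(92.93913642685557))
```

View pics/p8.png

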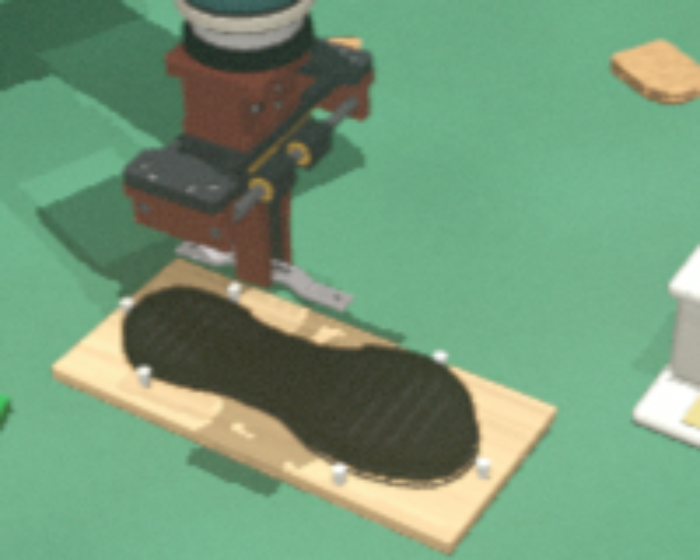

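```bash
python3 -m jog '[{"jaw":1,"x":0.0005,"y":-0.001,"z":-0.03,"rx":0,"ry":0,"rz":0},{"jaw":1,"x":0,"y":0,"z":-0.025,"rx":0,"ry":0,"rz":0},{"jaw":1,"x":0,"y":0,"z":-0.01,"rx":0,"ry":0,"rz":0},{"jaw":1,"x":0,"y":0,"z":-0.003,"rx":0,"ry":0,"rz":0},{"jaw":1,"x":0,"y":0,"z":0,"rx":0,"ry":0,"rz":0},{"jaw":1,"x":0,"y":0,"z":0,"rx":0,"ry":0,"rz":0}]' 25
```

```text
t: 16.15
tcp_pos: [0.5229, -0.1193, 0.0466]
tool_rot: [-27.2, 89.9, -24.3]
contact_force: [-0.3, 0.2, -0.4]
width: 0.0133
```

```bash
python3 -m jog '[{"jaw":1,"x":0,"y":0,"z":-0.0015,"rx":0,"ry":0,"rz":0},{"jaw":1,"x":0,"y":0,"z":-0.0015,"rx":0,"ry":0,"rz":0},{"jaw":1,"x":0,"y":0,"z":0,"rx":0,"ry":0,"rz":0}]' 25;  python3 -m jog '[{"jaw":1,"x":0,"y":0,"z":-0.001,"rx":0,"ry":0,"rz":0},{"jaw":1,"x":0,"y":0,"z":0,"rx":0,"ry":0,"rz":0}]' 25
```

```text
t: 16.52
tcp_pos: [0.5222, -0.1192, 0.0428]
tool_rot: [-164.9, 90.0, -162.1]
contact_force: [1.1, -0.2, -0.9]
width: 0.0135
t: 16.77
tcp_pos: [0.5223, -0.1192, 0.0421]
tool_rot: [-62.9, 90.0, -60.0]
contact_force: [-0.9, -0.8, 3.6]
width: 0.0134
```

```bash
python3 -m jog '[{"jaw":0.8,"x":0,"y":0,"z":0,"rx":0,"ry":0,"rz":0},{"jaw":0.6,"x":0,"y":0,"z":0,"rx":0,"ry":0,"rz":0},{"jaw":0.6,"x":0,"y":0,"z":0,"rx":0,"ry":0,"rz":0},{"jaw":0.6,"x":0,"y":0,"z":0,"rx":0,"ry":0,"rz":0},{"jaw":0.6,"x":0,"y":0,"z":0.02,"rx":0,"ry":0,"rz":0},{"jaw":0.6,"x":0,"y":0,"z":0.04,"rx":0,"ry":0,"rz":0},{"jaw":0.3,"x":0,"y":0,"z":0.05,"rx":0,"ry":0,"rz":0},{"jaw":0,"x":-0.001,"y":-0.022,"z":0.03,"rx":0,"ry":0,"rz":0},{"jaw":0,"x":-0.02,"y":-0.04,"z":0,"rx":0,"ry":0,"rz":0},{"jaw":0,"x":-0.025,"y":-0.04,"z":0,"rx":0,"ry":0,"rz":-0.03},{"jaw":0,"x":-0.025,"y":-0.04,"z":0,"rx":0,"ry":0,"rz":-0.043},{"jaw":0,"x":-0.025,"y":-0.04,"z":0,"rx":0,"ry":0,"rz":0},{"jaw":0,"x":-0.02,"y":-0.03,"z":0,"rx":0,"ry":0,"rz":0},{"jaw":0,"x":-0.005,"y":-0.02,"z":0,"rx":0,"ry":0,"rz":0},{"jaw":0,"x":0,"y":0,"z":0,"rx":0,"ry":0,"rz":0},{"jaw":0,"x":0,"y":0,"z":0,"rx":0,"ry":0,"rz":0}]' 25; python3 - <<'E'
from h import *
s=snap('scene','sc9.png'); t=snap('top','tp9.png'); st=arm.get_state(); print(jaw(st))
a=s['color'][210:360,140:380][:,:,::-1]; b=t['color'][175:345,330:425][:,:,::-1]
cv2.imwrite('pics/p9.png',np.hstack([cv2.resize(a,(560,400)),cv2.resize(b,(224,400))]))
for r in vision.regions_of('shank',t)[:2]: print(r['p'],r['box'],rect(t,r['pixels'],.034)[:4])
hsv=cv2.cvtColor(t['color'],cv2.COLOR_RGB2HSV); m=(hsv[...,2]>110)&(hsv[...,1]<60);M=np.zeros_like(m); M[200:320,365:390]=m[200:320,365:390]
print(rect(t,cv2.morphologyEx(M.astype(np.uint8),cv2.MORPH_CLOSE,np.ones((5,5)))>0,.034)[:4])
E
```

```text
t: 18.77
tcp_pos: [0.4018, -0.3502, 0.1817]
tool_rot: [93.8, 90.0, 92.5]
contact_force: [0.4, 0.4, 0.7]
width: 0.0877
(array([-0.   ,  0.001, -1.   ]), np.float64(88.77466573994194))
0.71 [379.1, 236.8, 384.0, 295.1] (array([ 0.5203, -0.1213]), (121.4, 14.8), np.float64(2.8), np.float64(-0.8))
(array([ 0.5213, -0.1215]), (123.6, 14.5), np.float64(2.9), np.float64(-1.1))
```

View pics/p9.png

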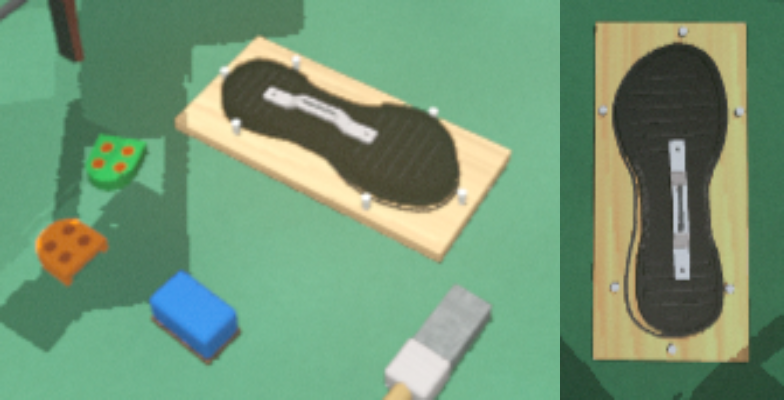

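```bash
python3 -m jog '[{"jaw":0.1,"x":0,"y":0,"z":-0.05,"rx":0,"ry":0,"rz":0},{"jaw":0.2,"x":0,"y":0,"z":-0.05,"rx":0,"ry":0,"rz":0},{"jaw":0.2,"x":0,"y":0,"z":-0.04,"rx":0,"ry":0,"rz":0},{"jaw":0.2,"x":0,"y":0,"z":-0.02,"rx":0,"ry":0,"rz":0},{"jaw":0.2,"x":0,"y":0,"z":-0.005,"rx":0,"ry":0,"rz":0},{"jaw":0.2,"x":0,"y":0,"z":0,"rx":0,"ry":0,"rz":0},{"jaw":0.2,"x":0,"y":0,"z":0,"rx":0,"ry":0,"rz":0}]' 25
```

```text
t: 19.8
tcp_pos: [0.402, -0.3517, 0.0179]
tool_rot: [-49.0, 89.9, -50.2]
contact_force: [0.0, 0.5, -0.2]
width: 0.0705
```

```bash
python3 -m jog '[{"jaw":0.3,"x":0,"y":0.001,"z":-0.0015,"rx":0,"ry":0,"rz":0},{"jaw":0.6,"x":0,"y":0,"z":0,"rx":0,"ry":0,"rz":0},{"jaw":0.8,"x":0,"y":0,"z":0,"rx":0,"ry":0,"rz":0},{"jaw":0.8,"x":0,"y":0,"z":0,"rx":0,"ry":0,"rz":0},{"jaw":0.8,"x":0,"y":0,"z":0,"rx":0,"ry":0,"rz":0},{"jaw":0.8,"x":0,"y":0,"z":0,"rx":0,"ry":0,"rz":0}]' 25;  python3 -c "
from h import *
print(jaw(arm.get_state()))"
```

```text
t: 20.55
tcp_pos: [0.4013, -0.3502, 0.0156]
tool_rot: [-61.0, 90.0, -62.4]
contact_force: [-1.4, 0.7, 5.1]
width: 0.0479
(array([ 0., -0., -1.]), np.float64(88.69418055161181))
```

```bash
python3 -m jog '[{"jaw":0.8,"x":0,"y":0,"z":0.02,"rx":0,"ry":0,"rz":0},{"jaw":0.8,"x":0,"y":0,"z":0.04,"rx":0,"ry":0,"rz":0},{"jaw":0.8,"x":0,"y":0,"z":0.04,"rx":0,"ry":0,"rz":0},{"jaw":0.8,"x":0.0007,"y":0.018,"z":0,"rx":0,"ry":0,"rz":0.033},{"jaw":0.8,"x":0.008,"y":0.04,"z":0,"rx":0,"ry":0,"rz":0.04},{"jaw":0.8,"x":0.01,"y":0.04,"z":0,"rx":0,"ry":0,"rz":0},{"jaw":0.8,"x":0.01,"y":0.04,"z":0,"rx":0,"ry":0,"rz":0},{"jaw":0.8,"x":0.01,"y":0.04,"z":0,"rx":0,"ry":0,"rz":0},{"jaw":0.8,"x":0.01,"y":0.035,"z":0,"rx":0,"ry":0,"rz":0},{"jaw":0.8,"x":0,"y":0.015,"z":0,"rx":0,"ry":0,"rz":0},{"jaw":0.8,"x":0,"y":0,"z":0,"rx":0,"ry":0,"rz":0},{"jaw":0.8,"x":0,"y":0,"z":0,"rx":0,"ry":0,"rz":0}]' 25;  python3 -c "
from h import *
print(jaw(arm.get_state()))
s=snap('scene','sc10.png')
cv2.imwrite('pics/p10.png',cv2.resize(s['color'][150:310,180:380][:,:,::-1],(700,560)))"
```

```text
t: 22.05
tcp_pos: [0.4497, -0.1229, 0.1151]
tool_rot: [-124.6, 90.0, -121.8]
contact_force: [-0.8, -0.6, 0.3]
width: 0.0478
(array([-0., -0., -1.]), np.float64(92.8690810340521))
```

View pics/p10.png

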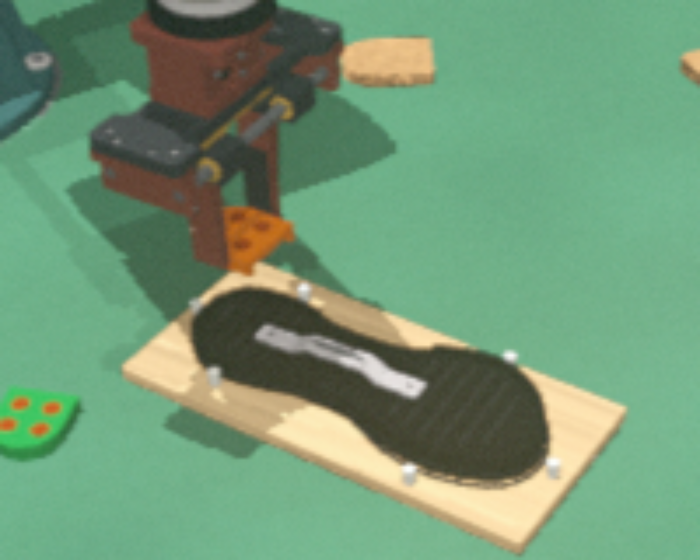

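```bash
python3 -m jog '[{"jaw":0.8,"x":0,"y":0.0005,"z":-0.03,"rx":0,"ry":0,"rz":0},{"jaw":0.8,"x":0,"y":0,"z":-0.025,"rx":0,"ry":0,"rz":0},{"jaw":0.8,"x":0,"y":0,"z":-0.01,"rx":0,"ry":0,"rz":0},{"jaw":0.8,"x":0,"y":0,"z":-0.003,"rx":0,"ry":0,"rz":0},{"jaw":0.8,"x":0,"y":0,"z":0,"rx":0,"ry":0,"rz":0},{"jaw":0.8,"x":0,"y":0,"z":0,"rx":0,"ry":0,"rz":0}]' 25;python3 -m jog '[{"jaw":0.8,"x":0,"y":0,"z":-0.0015,"rx":0,"ry":0,"rz":0},{"jaw":0.8,"x":0,"y":0,"z":0,"rx":0,"ry":0,"rz":0}]' 25
```

```text
t: 22.85
tcp_pos: [0.4506, -0.122, 0.048]
tool_rot: [-31.2, 89.9, -28.3]
contact_force: [-0.8, 0.4, 0.1]
width: 0.0477
t: 23.1
tcp_pos: [0.4501, -0.1216, 0.046]
tool_rot: [-36.8, 90.0, -33.9]
contact_force: [0.0, 0.3, 0.7]
width: 0.0478
```

```bash
python3 -m jog '[{"jaw":0.8,"x":0,"y":0,"z":-0.0015,"rx":0,"ry":0,"rz":0},{"jaw":0.8,"x":0,"y":0,"z":0,"rx":0,"ry":0,"rz":0}]' 25;python3 -m jog '[{"jaw":0.8,"x":0,"y":0,"z":-0.001,"rx":0,"ry":0,"rz":0},{"jaw":0.8,"x":0,"y":0,"z":0,"rx":0,"ry":0,"rz":0}]' 25
```

```text
t: 23.35
tcp_pos: [0.4499, -0.1216, 0.0442]
tool_rot: [176.5, 90.0, 179.3]
contact_force: [1.0, 0.3, -0.3]
width: 0.0476
t: 23.6
tcp_pos: [0.45, -0.1217, 0.0436]
tool_rot: [-62.5, 90.0, -59.6]
contact_force: [-1.2, -0.4, 4.2]
width: 0.0477
```

```bash
python3 -m jog '[{"jaw":0.6,"x":0,"y":0,"z":0,"rx":0,"ry":0,"rz":0},{"jaw":0.4,"x":0,"y":0,"z":0,"rx":0,"ry":0,"rz":0},{"jaw":0.35,"x":0,"y":0,"z":0,"rx":0,"ry":0,"rz":0},{"jaw":0.35,"x":0,"y":0,"z":0,"rx":0,"ry":0,"rz":0},{"jaw":0.35,"x":0,"y":0,"z":0.01,"rx":0,"ry":0,"rz":0},{"jaw":0.35,"x":0,"y":0,"z":0.03,"rx":0,"ry":0,"rz":0},{"jaw":0,"x":0,"y":0,"z":0.05,"rx":0,"ry":0,"rz":0},{"jaw":0,"x":0,"y":0.03,"z":0.05,"rx":0,"ry":0,"rz":0},{"jaw":0,"x":0.01,"y":0.05,"z":0.05,"rx":0,"ry":0,"rz":-0.05},{"jaw":0,"x":0.01,"y":0.05,"z":0,"rx":0,"ry":0,"rz":-0.05},{"jaw":0,"x":0.01,"y":0.05,"z":0,"rx":0,"ry":0,"rz":-0.05},{"jaw":0,"x":0.01,"y":0.05,"z":0,"rx":0,"ry":0,"rz":-0.05},{"jaw":0,"x":0.01,"y":0.05,"z":0,"rx":0,"ry":0,"rz":-0.1},{"jaw":0,"x":0.01,"y":0.05,"z":0,"rx":0,"ry":0,"rz":-0.1},{"jaw":0,"x":0,"y":0.03,"z":0,"rx":0,"ry":0,"rz":-0.134},{"jaw":0,"x":0,"y":0,"z":0,"rx":0,"ry":0,"rz":0},{"jaw":0,"x":0,"y":0,"z":0,"rx":0,"ry":0,"rz":0}]' 25; python3 - <<'E'
from h import *
t=snap('top','tp11.png'); s=snap('scene','sc11.png'); st=arm.get_state(); print(jaw(st),st['tcp_pos'],st['t'])
b=t['color'][180:340,330:420][:,:,::-1]; a=s['color'][200:320,200:380][:,:,::-1]
cv2.imwrite('pics/p11.png',np.hstack([cv2.resize(a,(540,400)),cv2.resize(b,(225,400))]))
bx=vision.boxes_of('nozzle_bottle',s); print(bx[0]['box']); l,tt,r,bo=bx[0]['box']; print('bottle base approx',ray(s,[[(l+r)/2,bo-9]],0)[0])
print('bottle top view',ray(t,[[193,165],[203,170]],.06))
hsv=cv2.cvtColor(t['color'],cv2.COLOR_RGB2HSV).astype(int); H,S=hsv[...,0],hsv[...,1]
def w(m,l,tp,r,b):
    M=np.zeros(m.shape,np.uint8); M[tp:b,l:r]=m[tp:b,l:r]; return cv2.morphologyEx(M,cv2.MORPH_CLOSE,np.ones((5,5)))>0
print('heel',rect(t,w((H<22)&(S>170)&(hsv[...,2]>80),362,270,395,325),.039)[:4])
print('cork',rect(t,w((H<25)&(S>90),125,210,180,265),.011)[:4])
E
```

```text
t: 25.72
tcp_pos: [0.5084, 0.2314, 0.2273]
tool_rot: [-81.5, 90.0, -109.1]
contact_force: [-0.3, -0.3, -0.7]
width: 0.0878
(array([-0.   , -0.001, -1.   ]), np.float64(62.289601681417636)) [0.50853415 0.23089208 0.22725189] 25.825
[415.6, 149.4, 443.0, 209.6]
bottle base approx [0.73309997 0.30445871 0.        ]
bottle top view [[0.71813182 0.2764163  0.06      ]
 [0.70770603 0.25464109 0.06      ]]
heel (array([ 0.4497, -0.1237]), (53.3, 47.4), np.float64(0.6), np.float64(1.7))
cork (array([0.5637, 0.3403]), (119.8, 39.7), np.float64(28.3), np.float64(1.1))
```

View pics/p11.png

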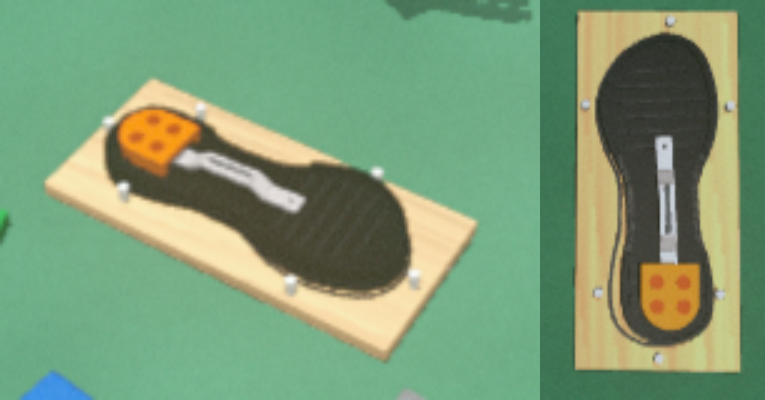

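```bash
python3 -m jog '[{"jaw":0,"x":0.02,"y":0.04,"z":0,"rx":0,"ry":0,"rz":0},{"jaw":0,"x":0.02,"y":0.04,"z":0,"rx":0,"ry":0,"rz":0},{"jaw":0,"x":0.02,"y":0.04,"z":-0.02,"rx":0,"ry":0,"rz":0},{"jaw":0,"x":0.007,"y":0.0185,"z":-0.04,"rx":0,"ry":0,"rz":0},{"jaw":0,"x":0,"y":0,"z":-0.05,"rx":0,"ry":0,"rz":0},{"jaw":0,"x":0,"y":0,"z":-0.04,"rx":0,"ry":0,"rz":0},{"jaw":0,"x":0,"y":0,"z":-0.02,"rx":0,"ry":0,"rz":0},{"jaw":0,"x":0,"y":0,"z":0,"rx":0,"ry":0,"rz":0},{"jaw":0,"x":0,"y":0,"z":0,"rx":0,"ry":0,"rz":0}]' 25; python3 -c "
from h import *
s=snap('scene','sc12.png');t=snap('top','tp12.png');print(jaw(arm.get_state()))
cv2.imwrite('pics/p12.png',np.hstack([cv2.resize(s['color'][115:215,340:460][:,:,::-1],(480,400)),cv2.resize(t['color'][200:280,110:190][:,:,::-1],(320,400))]))"
```

```text
t: 27.0
tcp_pos: [0.5771, 0.3709, 0.0589]
tool_rot: [53.4, 89.8, 25.7]
contact_force: [-0.5, 0.1, -0.2]
width: 0.0876
(array([ 0.003,  0.002, -1.   ]), np.float64(62.27441550137959))
```

View pics/p12.png

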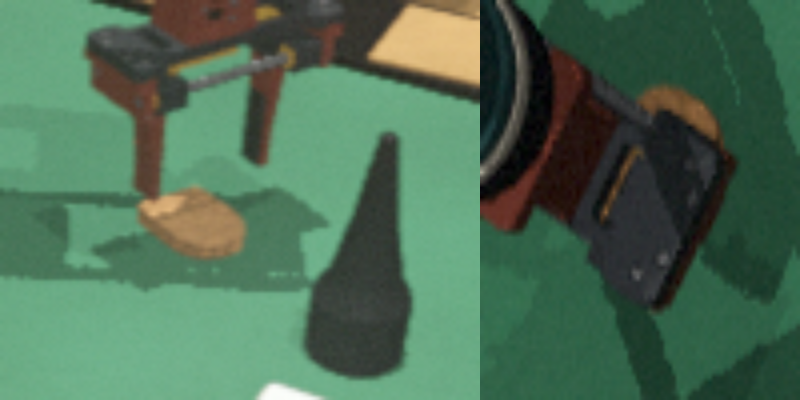

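```bash
python3 -m jog '[{"jaw":0,"x":-0.001,"y":-0.001,"z":-0.02,"rx":0,"ry":0,"rz":0},{"jaw":0,"x":0,"y":0,"z":-0.015,"rx":0,"ry":0,"rz":0},{"jaw":0,"x":0,"y":0,"z":-0.0065,"rx":0,"ry":0,"rz":0},{"jaw":0,"x":0,"y":0,"z":0,"rx":0,"ry":0,"rz":0},{"jaw":0.3,"x":0,"y":0,"z":0,"rx":0,"ry":0,"rz":0},{"jaw":0.7,"x":0,"y":0,"z":0,"rx":0,"ry":0,"rz":0},{"jaw":0.7,"x":0,"y":0,"z":0,"rx":0,"ry":0,"rz":0},{"jaw":0.7,"x":0,"y":0,"z":0,"rx":0,"ry":0,"rz":0},{"jaw":0.7,"x":0,"y":0,"z":0,"rx":0,"ry":0,"rz":0},{"jaw":0.7,"x":0,"y":0,"z":0,"rx":0,"ry":0,"rz":0}]' 25; python3 -c "
from h import *
print(jaw(arm.get_state()))"
```

```text
t: 28.35
tcp_pos: [0.575, 0.3698, 0.016]
tool_rot: [56.2, 90.0, 28.5]
contact_force: [-0.8, 0.5, 3.7]
width: 0.058
(array([ 0.001,  0.   , -1.   ]), np.float64(62.280387061420754))
```

```bash
python3 -m jog '[{"jaw":0.7,"x":0,"y":0,"z":0.02,"rx":0,"ry":0,"rz":0},{"jaw":0.7,"x":0,"y":0,"z":0.04,"rx":0,"ry":0,"rz":0},{"jaw":0.7,"x":0,"y":0,"z":0.04,"rx":0,"ry":0,"rz":0},{"jaw":0.7,"x":0,"y":-0.0249,"z":0,"rx":0,"ry":0,"rz":0.054},{"jaw":0.7,"x":0,"y":-0.04,"z":0,"rx":0,"ry":0,"rz":0.06},{"jaw":0.7,"x":0,"y":-0.04,"z":0,"rx":0,"ry":0,"rz":0.06},{"jaw":0.7,"x":0,"y":-0.04,"z":0,"rx":0,"ry":0,"rz":0.06},{"jaw":0.7,"x":0,"y":-0.04,"z":0,"rx":0,"ry":0,"rz":0.06},{"jaw":0.7,"x":0.004,"y":-0.04,"z":0,"rx":0,"ry":0,"rz":0.06},{"jaw":0.7,"x":0.005,"y":-0.04,"z":0,"rx":0,"ry":0,"rz":0.06},{"jaw":0.7,"x":0.005,"y":-0.04,"z":0,"rx":0,"ry":0,"rz":0.06},{"jaw":0.7,"x":0.005,"y":-0.04,"z":0,"rx":0,"ry":0,"rz":0.06},{"jaw":0.7,"x":0.005,"y":-0.04,"z":0,"rx":0,"ry":0,"rz":0},{"jaw":0.7,"x":0.005,"y":-0.04,"z":0,"rx":0,"ry":0,"rz":0},{"jaw":0.7,"x":0,"y":-0.04,"z":0,"rx":0,"ry":0,"rz":0},{"jaw":0.7,"x":0,"y":-0.02,"z":0,"rx":0,"ry":0,"rz":0},{"jaw":0.7,"x":0,"y":0,"z":0,"rx":0,"ry":0,"rz":0},{"jaw":0.7,"x":0,"y":0,"z":0,"rx":0,"ry":0,"rz":0}]' 25;  python3 -c "
from h import *
print(jaw(arm.get_state()))
s=snap('scene','sc13.png')
cv2.imwrite('pics/p13.png',cv2.resize(s['color'][150:310,200:400][:,:,::-1],(700,560)))"
```

```text
t: 30.6
tcp_pos: [0.6034, -0.114, 0.1157]
tool_rot: [119.6, 90.0, 122.5]
contact_force: [-0.7, 0.2, -1.2]
width: 0.0578
(array([-0.   ,  0.001, -1.   ]), np.float64(92.89624026299893))
```

View pics/p13.png

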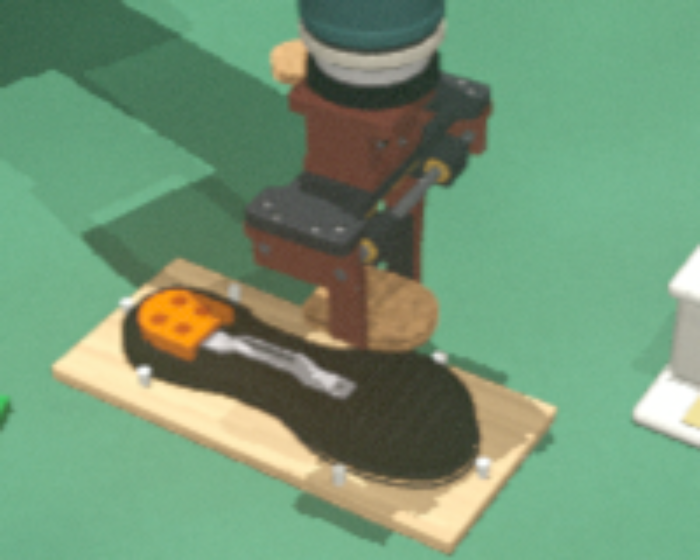

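```bash
python3 -m jog '[{"jaw":0.7,"x":0,"y":-0.001,"z":-0.03,"rx":0,"ry":0,"rz":0},{"jaw":0.7,"x":0,"y":0,"z":-0.025,"rx":0,"ry":0,"rz":0},{"jaw":0.7,"x":0,"y":0,"z":-0.01,"rx":0,"ry":0,"rz":0},{"jaw":0.7,"x":0,"y":0,"z":-0.003,"rx":0,"ry":0,"rz":0},{"jaw":0.7,"x":0,"y":0,"z":-0.001,"rx":0,"ry":0,"rz":0},{"jaw":0.7,"x":0,"y":0,"z":0,"rx":0,"ry":0,"rz":0}]' 25;python3 -m jog '[{"jaw":0.7,"x":0,"y":0,"z":-0.0015,"rx":0,"ry":0,"rz":0},{"jaw":0.7,"x":0,"y":0,"z":0,"rx":0,"ry":0,"rz":0}]' 25;python3 -m jog '[{"jaw":0.7,"x":0,"y":0,"z":-0.001,"rx":0,"ry":0,"rz":0},{"jaw":0.7,"x":0,"y":0,"z":0,"rx":0,"ry":0,"rz":0}]' 25
```

```text
t: 31.4
tcp_pos: [0.6043, -0.1164, 0.0474]
tool_rot: [-22.6, 89.9, -19.7]
contact_force: [-0.2, -0.2, -0.8]
width: 0.0576
t: 31.65
tcp_pos: [0.6038, -0.1164, 0.0453]
tool_rot: [-35.8, 90.0, -32.9]
contact_force: [-0.1, -0.5, -0.5]
width: 0.0576
t: 31.9
tcp_pos: [0.6036, -0.1163, 0.044]
tool_rot: [-163.6, 90.0, -160.7]
contact_force: [0.1, 0.0, 0.3]
width: 0.0576
```

Just about seated; 0.6 mm more, release, rise clear and step aside for a last look.

```bash
python3 -m jog '[{"jaw":0.7,"x":0,"y":0,"z":-0.0006,"rx":0,"ry":0,"rz":0},{"jaw":0.7,"x":0,"y":0,"z":0,"rx":0,"ry":0,"rz":0}]' 25; python3 -m jog '[{"jaw":0.4,"x":0,"y":0,"z":0,"rx":0,"ry":0,"rz":0},{"jaw":0.2,"x":0,"y":0,"z":0,"rx":0,"ry":0,"rz":0},{"jaw":0.2,"x":0,"y":0,"z":0,"rx":0,"ry":0,"rz":0},{"jaw":0.2,"x":0,"y":0,"z":0,"rx":0,"ry":0,"rz":0},{"jaw":0.2,"x":0,"y":0,"z":0.01,"rx":0,"ry":0,"rz":0},{"jaw":0.2,"x":0,"y":0,"z":0.03,"rx":0,"ry":0,"rz":0},{"jaw":0.2,"x":0,"y":0,"z":0.05,"rx":0,"ry":0,"rz":0},{"jaw":0.2,"x":0,"y":0.03,"z":0.05,"rx":0,"ry":0,"rz":0},{"jaw":0.2,"x":0,"y":0.05,"z":0.05,"rx":0,"ry":0,"rz":0},{"jaw":0.2,"x":-0.01,"y":0.05,"z":0,"rx":0,"ry":0,"rz":0},{"jaw":0.2,"x":-0.02,"y":0.05,"z":0,"rx":0,"ry":0,"rz":0},{"jaw":0.2,"x":-0.02,"y":0.05,"z":0,"rx":0,"ry":0,"rz":0},{"jaw":0.2,"x":-0.02,"y":0.05,"z":0,"rx":0,"ry":0,"rz":0},{"jaw":0.2,"x":0,"y":0.05,"z":0,"rx":0,"ry":0,"rz":0},{"jaw":0.2,"x":0,"y":0,"z":0,"rx":0,"ry":0,"rz":0},{"jaw":0.2,"x":0,"y":0,"z":0,"rx":0,"ry":0,"rz":0}]' 25; python3 - <<'E'
from h import *
t=snap('top','tp14.png'); s=snap('scene','sc14.png')
b=t['color'][180:340,330:420][:,:,::-1]; a=s['color'][200:320,200:380][:,:,::-1]
cv2.imwrite('pics/p14.png',np.hstack([cv2.resize(a,(540,400)),cv2.resize(b,(225,400))]))
hsv=cv2.cvtColor(t['color'],cv2.COLOR_RGB2HSV).astype(int); H,S,V=[hsv[...,i] for i in range(3)]
def w(m,l,tp,r,b):
    M=np.zeros(m.shape,np.uint8); M[tp:b,l:r]=m[tp:b,l:r]; return cv2.morphologyEx(M,cv2.MORPH_CLOSE,np.ones((5,5)))>0
print('heel',rect(t,w((H<22)&(S>170)&(V>80),362,270,395,325),.039)[:4])
for r in vision.regions_of('forepart_filler',t)[:3]: print('fore',round(r['p'],2),np.round(r['box']),rect(t,r['pixels'],.039)[:4])
dark=w((V<75),348,184,408,330)|w((H<22)&(S>110)&(V>80),358,195,398,325)
q=rect(t,cv2.morphologyEx(dark.astype(np.uint8),cv2.MORPH_OPEN,np.ones((7,7)))>0,.0295); O=q[4]-[.541,-.116]
for x0 in (-.09,-.022,.07):
    k=O[abs(O[:,0]-x0)<.004]; print(x0,(k[:,1].min()*1e3).round(1),(k[:,1].max()*1e3).round(1))
print((O.min(0)*1e3).round(1),(O.max(0)*1e3).round(1))
E
```

```text
t: 32.15
tcp_pos: [0.6037, -0.1163, 0.044]
tool_rot: [-81.5, 90.0, -78.6]
contact_force: [-1.2, -0.3, 4.4]
width: 0.0582
t: 34.15
tcp_pos: [0.5337, 0.2076, 0.228]
tool_rot: [-65.3, 90.0, -62.4]
contact_force: [0.2, -0.1, 0.5]
width: 0.0705
heel (array([ 0.4497, -0.1237]), (53.3, 47.4), np.float64(0.6), np.float64(1.7))
fore 0.98 [193. 334. 226. 374.] (array([0.3236, 0.2257]), (74.2, 61.3), np.float64(39.9), np.float64(1.9))
fore 0.65 [366. 208. 394. 241.] (array([ 0.6026, -0.1191]), (74.3, 58.3), np.float64(1.2), np.float64(-2.3))
-0.09 -43.0 33.9
-0.022 -30.2 26.3
0.07 -46.7 52.9
[-128.8  -46.7] [128.9  52.9]
```

View pics/p14.png

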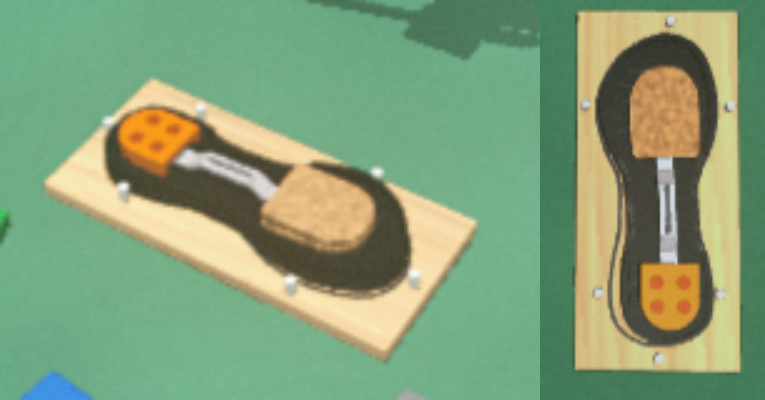

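```bash
python3 -c "
from h import *
print(ticket.hand_in())"
```

```text
the job is handed in; nothing more can be done
None
```

The job is handed in at about 34 s of robot time: sole, shank, orange heel filler and cork forepart filler were laid in that order. The cork I used was the one farthest to the robot's left. No verdict came back, so the positions below are my own estimates from pictures taken during the job.

| Part | Estimated position | Limit |
|---|---|---|
| Sole, relative to the board outline | 1–2 mm off, turned about 2.4° (0.04 rad) | 13 mm, 0.15 rad |
| Shank on the sole | x ≈ -19 mm, y ≈ -3 mm | x -30 to -6, y ±10 mm |
| Heel filler on the sole | x ≈ -90 mm, y ≈ -2 mm | x -102 to -78, y ±11 mm |
| Forepart filler on the sole | x ≈ 62 mm, y ≈ -2 to -5 mm | x 50 to 78, y ±13 mm |

- **Seating:** the shank and both fillers met about 4 N upward at the expected height just before I let go, so they should be flat on the footbed. The last picture shows each filler covering a shank end, neither of them on the lip.
- **Disagreements:** camera and tool readings of the forepart filler differ by 3 mm across. Two readings of the sole before I picked it up differed by about 3°, and it ended about 2° turned on the board.
- **Not measured:** I took no separate check on the sanding block, tub, bottle or brush. I planned each path to stay clear of them, and no contact showed in the pictures or force readings.

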